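Unclip the practice cassette from the rotating stage

ROBOT

A 6-joint arm with a two-finger parallel gripper is mounted at the origin on the work surface. World frame = base frame: x ahead of the robot, y to its left, z up, the work surface at z = 0. Lengths are in m, angles in rad, forces in N, time in s.
With the tool pointing down it reaches from about 0.375 to 0.925 m from the base axis. Payload 5.7 kg.
Tool frame: the origin (TCP) lies between the finger pads, 19 mm behind the fingertips; this is the grasp point; z points along the fingers, y is the line along which they close (so a half turn about z gives the same grasp; the last joint's range is limited). The gripper opens to 85 mm and grips with 20 to 120 N. Pads are 22 mm wide; open, the fingers measure 114 mm over their backs; the gripper's body (76 mm by 85 mm) begins 54 mm behind the grasp point. The pads swing forward as they close: fully open they stand 13 mm farther back than shut.
Start: joints at [1.211, 0.359, 1.51, -0, 1.272, -0.115], TCP at [0.145, 0.582, 0.25] pointing down, gripper open.
Joint ranges: [-2.97, 2.97], [-1.01, 2.36], [0.21, 2.38], [-0.96, 4.11], [0.2, 2.71], [-2.98, 2.98]. Speed limits (rad/s): [2.39, 2.39, 3.14, 3.14, 3.14, 3.14].

INTERFACE

Orientations are given as a unit quaternion [x, y, z, w].
In Python, from rig import ctrl, camrig gives the robot as it stands (ctrl), with the cameras (camrig).
- The arm moves only by the tool tcp_steps, called after "Call:" by a JSON object that holds its "fn" and its "kwargs", one argument or row to a line. Schema: {"type":"object","properties":{"offsets":{"type":"array","items":{"type":"array","prefixItems":[{"type":"array","items":{"type":"number"},"minItems":3,"maxItems":3},{"type":"array","items":{"type":"number"},"minItems":3,"maxItems":3},{"type":"number"}],"minItems":3,"maxItems":3},"minItems":1,"maxItems":10},"grip_force":{"type":"number"},"only":{"type":"string"},"quiet":{"type":"boolean"},"lines":{"type":"string"}},"required":["offsets"],"additionalProperties":false}. offsets is a list of rows, 1 to 10 of them, each written [[dx, dy, dz], [rx, ry, rz], opening]: dx, dy, dz in shares of the most that a row can go, 1 being 50 mm, then a rotation vector rx, ry, rz in parts of the range, where 1.0 means 360 degrees, then the finger opening in m; each row shifts and turns the commanded pose from where the row before left it, along the tool's axes as they then stand; what a row does not reach is not made up. A row lasts 1/10 s, in which the tool goes at most 0.05 m and 0.15 rad, less where a joint would pass 70% of its speed; a pose out of reach is approached as far as the arm can. The fingers move at their own pace and stop on an object; grip_force is the grip in N (left out, the last holds). Time passes only in rows, so rows that do not move let the fingers close. The tool returns the time, the measured TCP pose, the force, the opening and the grip force at its end. only (a regular expression) keeps the lines of the reply that match it, lines (a string "A,B") keeps lines A to B, and quiet returns only ok. A shift or turn number past 1, either way, is cut back to 1. Input that does not fit is refused with a message, and nothing moves.
- ctrl.get_state(): the state, without advancing time (a new reading comes with each control period).
- camrig.snapshot(name): name is "scene" or "top"; returns the picture (420x560x3 uint8, red, green, blue); there is no depth.
- camrig.camera_info(name): a dict with "fx", "fy", "cx", "cy" (pixels), "k1" (the pictures are not rectified: a ray, as slopes to the right and down, at radius r is drawn at 1 + k1 r^2 times it, then the intrinsics apply), "camera_from_world" (4x4, takes a point from world to camera coordinates). Camera axes: x right, y down, z forward; pixel columns grow to the right and rows downward; lengths in m; the calibration is good to about 2 mm. A picture is of the moment at which its call begins. camera_info takes no time and is no camera call.
- ctrl.job_done(): hands the job in; it is judged then, once.
The state is a dict: "clock": time; "q": joint angles; "qd": joint speeds; "joint_efforts": joint torques, N m; "ee_pos": TCP position; "eef_rot": TCP orientation; "force": force on the tool from outside, world axes, zero at the start; "moment": the same for the moment, N m; "opening": finger opening in m; "grasp_force": force on a finger pad.
Only numpy, scipy, OpenCV 4.12 (cv2) and the standard library are available. Lean on these libraries where they do the work, as an engineer would, in place of code of your own. Each camera call takes 0.05 s, during which the arm holds its last target. There are 200 camera calls.

TASK

The practice round is over: an empty vial has tipped over on the freely turning stage and lies in the way of the catches that lock the practice cassette into its cradle. First lift the vial off the stage and lay it, without dropping it, inside the white round basin; then pinch the cassette's two opposed side catches fully together while it still sits in its cradle, lift the cassette straight out with the catches kept squeezed, and hold it level and still, about a hand's breadth above its cradle. Finish while holding it there, do not put it down or let go, and leave everything else on the table where it stands.

Things in the scene. Friction and masses are not known exactly. Their poses are not given: they have to be found in the camera images.
- stage: rotating practice stage: aluminium disc 230 mm across, 8 mm thick, top 36 mm above the table, on a fixed round foot. It turns freely and endlessly about its vertical axis: a light push turns it away and it coasts to rest in a second or two. Origin: on that axis at table height; z up; x, y turn with the disc. At the start the vial lies on its +y side, the cassette in the cradle on its middle
- cradle (a point): steel cradle on the stage. This point: middle of its floor, 40 mm above the table, axes as the stage's. Floor plate 96 x 72 mm. Side walls along x, 60 mm long, outer faces at y = +-32 mm, tops 15 mm above the floor, lips reaching in to y = +-22.5 mm; end guides at x = +-43.5 mm, 10 mm high. Fingers closing on the catches must stay above the wall tops
- cassette: grey plastic cassette 80 mm long (x), 42 mm wide at its ends (y), flesh-coloured silicone pad on top, 31 mm high; 100 to 190 g; lies in the cradle, aligned with the stage, with 1.5 mm of play. Origin: middle of its underside; y towards the left catch, z up. Black sprung catches midway on both long sides hook 4 mm under the cradle's lips: it lifts out only with both squeezed
- cassette_grip (a point): point midway between the catches' two upright thumb tabs, 38 mm above the cassette's underside, for the TCP of a pinch from above closing along the cassette's y: fingertips 19 mm past it clear the cradle walls by 4 mm. Tabs: 30 mm long in x, 6 mm thick, from 17.5 to 46 mm above the underside; outer faces 62 mm apart when free, 48 mm when squeezed home. Axes as the cassette's
- catch_left (a joint): squeeze of the catch on the cassette's +y side, in m: 0 free (locked), 0.007 fully home against a hard stop; from 0.005 its beak is clear of the lip. Spring: about 3 N to start, 8 N fully home
- catch_right (a joint): squeeze of the catch on the cassette's -y side, in m: 0 free (locked), 0.007 fully home against a hard stop; from 0.005 its beak is clear of the lip. Spring: about 3 N to start, 8 N fully home
- vial: closed empty amber glass vial with paper label and aluminium cap, 22 mm in diameter, 52 mm long, 18 to 37 g, lying on its side on the stage (axis 47 mm above the table), roughly radial, 70 to 76 mm from the stage's axis, beside one catch. Origin: middle of its axis; x along its axis towards the cap. It can roll
- basin: white ribbed plastic basin, round, open, 202 mm across the rim, 55 mm high, 3 mm walls sloping in to a flat floor 144 mm across, 4 mm above the table; loose, about 350 g. Origin: centre of its underside, z up. It stands to the left or right of the stage; a rectangular steel tray, 200 x 140 mm, stands on the other side
- cup_a: bystander: empty paper cup, 72 mm across, 80 mm high, behind the stage. Origin: centre of its underside
- cup_b: bystander: empty paper cup, 72 mm across, 80 mm high, behind the stage. Origin: centre of its underside
- clip_box: bystander: flat clear-lidded clip box, 60 x 42 x 15 mm. Origin: centre of its underside
- suture_box: bystander: white carton, 95 x 60 x 22 mm. Origin: centre of its underside
- saline: bystander: closed clear bottle, 66 mm across, 190 mm high. Origin: centre of its underside
- forceps: bystander: steel forceps, 115 mm long, 8 mm high, lying on the mat. Origin: centre of their underside
- scissors: bystander: steel scissors, 130 mm long, lying in the rectangular tray. Origin: pivot, on their underside

How it is judged:
On the way, in this order (a step that is already met when the one before it is completed fails the run):
1. the vial is lifted off the stage in the fingers, the cassette still locked in its cradle (z of vial in the frame of stage above 0.075 m and contact force between the fingers and vial above 0.5 N and z of cassette in the frame of stage below 0.046 m), for 0.1 s.
2. the vial lies in the basin, let go and at rest (horizontal distance between vial and basin below 0.075 m and z of vial in the frame of basin below 0.03 m and contact force between the fingers and vial below 0.05 N and linear speed of vial below 0.03 m/s), for 0.2 s.
3. both catches are squeezed by the fingers while the cassette still sits in its cradle (value of joint each of catch_left, catch_right above 0.005 m and contact force between the fingers and cassette above 2 N and z of cassette in the frame of stage below 0.046 m), for 0.1 s.
At the end, for the whole second after the job is handed in: fingers hold the cassette by both catches, each squeezed 5 mm or more, its underside 50 mm or more above the cradle floor, within 120 mm of the stage axis, level within 0.2 rad, still, off the stage; vial let go and at rest in the basin, axis under 30 mm high, within 75 mm of its centre (all of step 2 and value of joint each of catch_left, catch_right above 0.005 m and contact force between the fingers and cassette above 2 N and z of cassette in the frame of stage above 0.09 m and angle between cassette's own z axis and vertical below 0.2 rad and linear speed of cassette below 0.03 m/s and angular speed of cassette below 0.3 rad/s and contact force between cassette and stage below 0.05 N and horizontal distance between cassette and stage below 0.12 m); the arm keeps its last pose, push and grip.
It fails at once if the cassette comes out of its cradle with a catch not squeezed (forced out, or let go afterwards) (z of cassette in the frame of stage above 0.06 m and value of joint any of catch_left, catch_right below 0.003 m).
It fails at once if the vial is dropped into the basin from above its rim (horizontal distance between vial and basin below 0.09 m and z of vial in the frame of basin above 0.075 m and contact force between the fingers and vial below 0.02 N).
It fails at once if a bystander or the basin is moved (3 cm; basin 5 cm) or a cup or the bottle tipped over (distance of any of cup_a, cup_b, clip_box, suture_box, saline, forceps, scissors from where it was at the start of the episode above 0.03 m or distance of basin from where it was at the start of the episode above 0.05 m or angle between any of cup_a, cup_b, saline, basin's own z axis and vertical above 0.5 rad).
It also fails if it takes over 54 s, if anything falls off the work surface, if the arm or the gripper's body presses on something with over 40 N, if the wrist force passes 120 N, or if a joint passes its speed limit or range.

## Working session

There is one attempt and no reset: what is moved stays moved. The work goes in short steps, Python scripts to look and compute and a tool call to move; the robot and the scene stay as the last step left them, time stands still between calls to the robot, and variables do not carry over. Pictures are saved under pics/ and viewed, at most 10 in all, crops included, and the job is handed in when it is done.

```bash
ls; mkdir -p pics; python3 - <<'E'
from rig import ctrl, camrig
import cv2,numpy as np
for n in("scene","top"):
    cv2.imwrite(f"pics/{n}0.png",camrig.snapshot(n)[:,:,::-1])
    c=camrig.camera_info(n);print(n,c)
s=ctrl.get_state();print(s)
E
```

```text
pics
rig.py
scene {'fx': 394.89693247322816, 'fy': 394.89693247322816, 'cx': 282.29086239898413, 'cy': 203.18140005792208, 'k1': -0.04345972233431039, 'camera_from_world': array([[-0.85139837,  0.52448502,  0.00602224,  0.51634139],
       [ 0.40486704,  0.66443495, -0.62817901, -0.17847914],
       [-0.33347187, -0.53239239, -0.77804554,  1.28391344],
       [ 0.        ,  0.        ,  0.        ,  1.        ]])}
top {'fx': 428.1737410804695, 'fy': 428.1737410804695, 'cx': 278.1224718145194, 'cy': 207.71414984872365, 'k1': -0.13004130410144785, 'camera_from_world': array([[-0.01490903, -0.99983993,  0.00989092, -0.02885764],
       [-0.99790857,  0.01425652, -0.06304946,  0.61947196],
       [ 0.06289836, -0.01081024, -0.99796139,  1.35490007],
       [ 0.        ,  0.        ,  0.        ,  1.        ]])}
{'clock': 0.1, 'q': array([ 1.21087959e+00,  3.59404567e-01,  1.51135620e+00,  1.26427586e-05,
        1.27249603e+00, -1.15078776e-01]), 'qd': array([ 0.00082834, -0.00322151, -0.00283223, -0.00029312, -0.00077053,
       -0.00033448]), 'joint_efforts': array([-1.79139268e-03, -5.28649271e+01, -2.79347259e+01, -5.25270407e-04,
        5.15211621e-03,  2.06409328e-05]), 'ee_pos': array([0.14521893, 0.58154634, 0.24924236]), 'eef_rot': array([ 1.22115246e-01,  9.92515579e-01, -8.07291404e-04, -2.01633107e-04]), 'force': array([-0.18143172, -0.10579677, -0.09157406]), 'moment': array([-0.03063714, -0.02570977,  0.0002516 ]), 'grasp_force': 0.0, 'opening': 0.08496773635263784}
```

View pics/scene0.png

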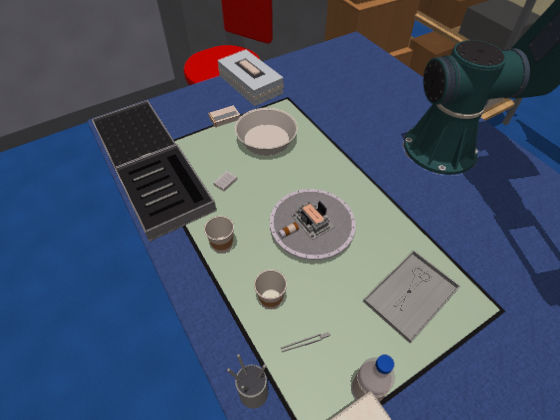

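View pics/top0.png

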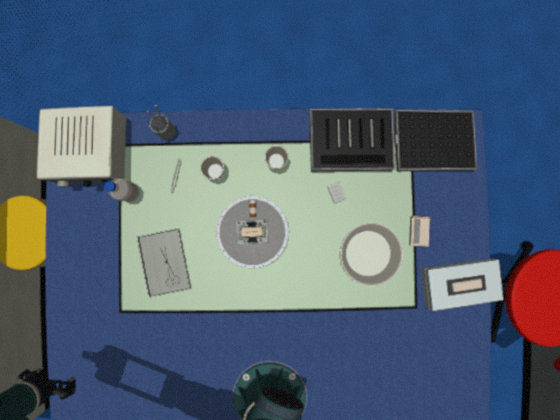

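The scene view shows the stage at (313,224) with the vial at (288,230) and the cassette at (314,213). The basin is at (267,132) and the tray at (412,295). In the top view the stage is at (253,232), the vial at (253,208), and the basin at (370,253), which is to the robot's right. I'll zoom in next.

```bash
cat > h.py <<'E'
import numpy as np,cv2
from rig import ctrl, camrig
def ray(n,uv):
    c=camrig.camera_info(n);M=c['camera_from_world'];R,t=M[:3,:3],M[:3,3]
    d=(np.array(uv,float)-[c['cx'],c['cy']])/[c['fx'],c['fy']]
    u=d.copy()
    for _ in range(20): u=d/(1+c['k1']*(u@u))
    v=R.T@np.r_[u,1]; return -R.T@t, v/np.linalg.norm(v)
def plane(n,uv,z):
    o,d=ray(n,uv); return o+d*(z-o[2])/d[2]
def two(a,b):  # a in scene, b in top -> point, gap
    o1,d1=ray("scene",a);o2,d2=ray("top",b)
    s=np.linalg.lstsq(np.c_[d1,-d2],o2-o1,rcond=None)[0]
    p,q=o1+s[0]*d1,o2+s[1]*d2; return (p+q)/2,np.linalg.norm(p-q)
def proj(n,p):
    c=camrig.camera_info(n);M=c['camera_from_world'];x=M[:3,:3]@p+M[:3,3];u=x[:2]/x[2]
    return u*(1+c['k1']*(u@u))*[c['fx'],c['fy']]+[c['cx'],c['cy']]
E
python3 - <<'E'
import cv2,numpy as np
a=cv2.imread('pics/scene0.png')[180:270,263:363];b=cv2.imread('pics/top0.png')[187:277,203:303]
f=lambda i:cv2.resize(i,None,fx=6,fy=6,interpolation=cv2.INTER_CUBIC)
a,b=f(a),f(b)
cv2.imwrite('pics/ca.png',a);cv2.imwrite('pics/cb.png',b)
E
```

```text
(no output)
```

View pics/ca.png

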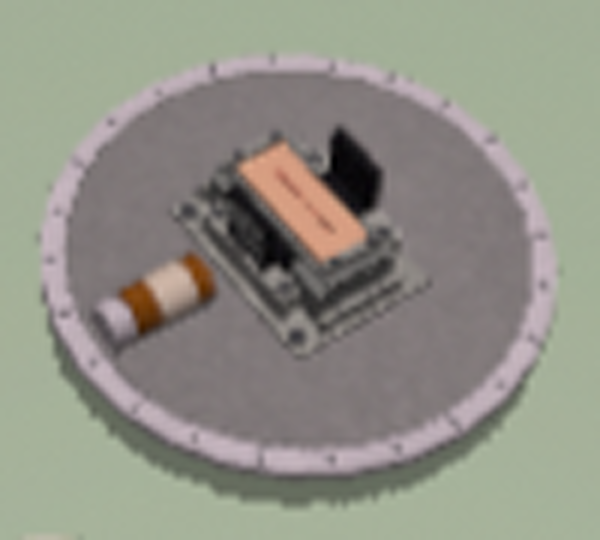

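View pics/cb.png

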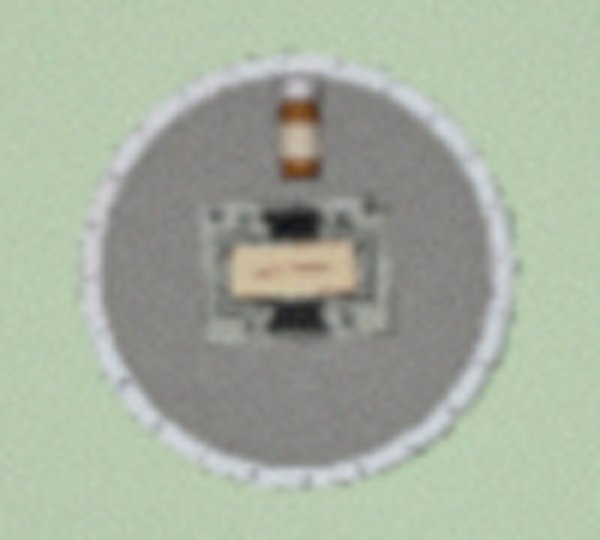

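The crops show the vial lying radially: in the scene crop the cap is at (110,318) and the glass end at (205,275), and in the top crop the cap is at (298,90) and the glass end at (298,178). The cap points outward. The pad centre is at (303,200) in the scene crop and (294,270) in the top crop. Next I'll measure these with masks.

```bash
cat > meas.py <<'E'
from h import *
def blobs(img,off,n):
    hsv=cv2.cvtColor(img,cv2.COLOR_BGR2HSV);out=[]
    sat=((hsv[...,0]<20)&(hsv[...,1]>60)).astype(np.uint8)
    k,l,st,ce=cv2.connectedComponentsWithStats(sat)
    for i in range(1,k):
        if st[i,4]>200:
            r=cv2.minAreaRect(np.argwhere(l==i)[:,::-1].astype(np.float32))
            m=l==i
            out.append((st[i,4],ce[i]/6+off-.42,hsv[m].mean(0).round(),cv2.boxPoints(r)/6+off-.42))
    return out
def up(i): return cv2.resize(i,None,fx=6,fy=6,interpolation=cv2.INTER_CUBIC)
E
python3 - <<'E'
from meas import *
for n,c,o in(("scene",'ca',(263,180)),("top",'cb',(203,187))):
    im=cv2.imread(f'pics/{c}.png');print(n)
    for b in blobs(im,np.array(o),n): print(b[0],b[1].round(2),b[2],b[3].round(1).tolist())
# stage: rim outer ellipse: not-green in each
pts={}
for n,c,o in(("scene",'ca',(263,180)),("top",'cb',(203,187))):
    im=cv2.imread(f'pics/{c}.png').astype(int)
    g=(im[...,1]-im[...,2]>8)|(im[...,1]-im[...,0]>12)
    m=cv2.morphologyEx((~g).astype(np.uint8),cv2.MORPH_OPEN,np.ones((9,9)))
    cs,_=cv2.findContours(m,0,2);cc=max(cs,key=cv2.contourArea)
    cc=cv2.convexHull(cc);e=cv2.fitEllipse(cc);print(n,e)
    P=np.array([plane(n,p[0]/6+np.array(o)-.42,.036) for p in cc])[:,:2]
    (x,y),r=cv2.minEnclosingCircle(P.astype(np.float32));print('circle z=.036',x,y,r)
    A=np.c_[2*P,np.ones(len(P))];s=np.linalg.lstsq(A,(P**2).sum(1),rcond=None)[0];print('fit',s[:2],np.sqrt(s[2]+s[:2]@s[:2]))
# basin in both: bright interior
for n in("scene","top"):
    im=cv2.imread(f'pics/{n}0.png');x0,y0,x1,y1=(225,100,310,165) if n=="scene" else (330,215,408,292)
    cr=im[y0:y1,x0:x1].astype(int);g=(cr[...,1]-cr[...,2]>8)
    m=cv2.morphologyEx((~g&(cr.min(2)>85)).astype(np.uint8),cv2.MORPH_OPEN,np.ones((3,3)))
    cs,_=cv2.findContours(m,0,2);cc=max(cs,key=cv2.contourArea);cc=cv2.convexHull(cc)[:,0]+[x0,y0]
    P=np.array([plane(n,p,.055) for p in cc])[:,:2]
    A=np.c_[2*P,np.ones(len(P))];s=np.linalg.lstsq(A,(P**2).sum(1),rcond=None)[0];print(n,'basin',s[:2],np.sqrt(s[2]+s[:2]@s[:2]),cc.min(0),cc.max(0))
E
```

```text
scene
7732 [312.94 213.11] [ 10.  98. 193.] [[301.2, 207.5], [308.8, 200.6], [324.7, 218.2], [317.1, 225.2]]
1168 [295.7  225.56] [ 12. 149. 121.] [[291.7, 222.7], [296.0, 220.6], [299.8, 228.4], [295.5, 230.5]]
1698 [286.48 230.48] [ 13. 169. 112.] [[281.7, 228.0], [287.0, 225.2], [291.2, 232.9], [285.8, 235.7]]
top
990 [252.37 205.47] [ 14. 124. 123.] [[249.1, 203.2], [255.6, 203.2], [255.6, 207.7], [249.1, 207.7]]
802 [252.48 214.43] [ 13. 122. 121.] [[249.4, 212.6], [255.7, 212.6], [255.7, 216.2], [249.4, 216.2]]
1668 [251.82 231.31] [ 17.  66. 195.] [[243.7, 230.2], [260.0, 227.2], [260.9, 231.9], [244.6, 234.9]]
scene ((297.2703552246094, 268.3000183105469), (432.5368347167969, 523.3054809570312), 96.86502075195312)
circle z=.036 0.5424814820289612 0.04662292078137398 0.11866502463817596
fit [0.54242426 0.0466733 ] 0.1169952738197633
top ((296.797607421875, 271.0789489746094), (430.49169921875, 433.5257263183594), 109.62035369873047)
circle z=.036 0.5432080626487732 0.04630951210856438 0.11509165167808533
fit [0.54329267 0.04599734] 0.11391347816068877
scene basin [ 0.46876825 -0.32790732] 0.10507459068690692 [235 107] [297 148]
top basin [ 0.46780967 -0.32780443] 0.09960294896041777 [340 222] [402 285]
```

```bash
python3 - <<'E'
from meas import *
# amber parts visible from above; pair the same bands
for a,b,l in(((286.48,230.48),(252.37,205.47),'cap side'),((295.7,225.56),(252.48,214.43),'base side')):
    p,g=two(a,b);print(l,p.round(4),round(g,4))
im=cv2.imread('pics/cb.png').astype(int)
d=im[...,2]-im[...,0]
m=((d>22)&(im[...,2]>150)).astype(np.uint8);m[:205]=0
m=cv2.morphologyEx(m,cv2.MORPH_OPEN,np.ones((5,5)));m=cv2.morphologyEx(m,cv2.MORPH_CLOSE,np.ones((25,25)))
k,l,st,ce=cv2.connectedComponentsWithStats(m);i=1+st[1:,4].argmax();print(st[i])
bt=cv2.boxPoints(cv2.minAreaRect(np.argwhere(l==i)[:,::-1].astype(np.float32)))/6+[203,187]-np.float32(.42)
bs=np.array([[301.2,207.5],[308.8,200.6],[324.7,218.2],[317.1,225.2]])
print(bt.round(1).tolist())
p,g=two(bs.mean(0),bt.mean(0));print('pad',p.round(4),round(g,4))
for n,B in(('scene',bs),('top',bt)):
    Q=np.array([plane(n,u,.071)[:2] for u in B]);e=[(Q[(j+1)%4]-Q[j]) for j in range(4)];
    print(n,Q.mean(0).round(4),[(round(np.linalg.norm(v),3),round(np.degrees(np.arctan2(v[1],v[0]))%180,1)) for v in e])
# vial plane points, z=0.047
for uv in((286.48,230.48),(295.7,225.56)):print('s',plane('scene',uv,.052).round(4))
for uv in((252.37,205.47),(252.48,214.43)):print('t',plane('top',uv,.056).round(4))
# cap ends
o=np.array([263,180]);o2=np.array([203,187])
print(two(np.array((108,320))/6+o-.42,np.array((298,84))/6+o2-.42),two(np.array((205,277))/6+o-.42,np.array((298,177))/6+o2-.42))
# catch tabs by dark mask, top
for n,c,o in(("scene",'ca',(263,180)),("top",'cb',(203,187))):
    im=cv2.imread(f'pics/{c}.png');m=(im.max(2)<62).astype(np.uint8)
    k,l,st,ce=cv2.connectedComponentsWithStats(m)
    for i in range(1,k):
        if st[i,4]>300:print(n,st[i],(ce[i]/6+np.array(o)-.42).round(1), plane(n,ce[i]/6+np.array(o)-.42,.075).round(4))
E
```

```text
cap side [0.6236 0.0441 0.0533] 0.0037
base side [0.5954 0.044  0.0544] 0.0037
[ 230  241  128   56 6287]
[[240.6, 227.7], [261.7, 226.4], [262.3, 235.3], [241.2, 236.6]]
pad [0.543  0.0461 0.0748] 0.0011
scene [0.5406 0.0435] [(np.float64(0.031), np.float64(16.7)), (np.float64(0.07), np.float64(91.8)), (np.float64(0.03), np.float64(15.3)), (np.float64(0.069), np.float64(92.5))]
top [0.5435 0.0459] [(np.float64(0.065), np.float64(92.7)), (np.float64(0.027), np.float64(2.7)), (np.float64(0.065), np.float64(92.7)), (np.float64(0.027), np.float64(2.9))]
s [0.6216 0.0444 0.052 ]
s [0.593  0.0437 0.052 ]
t [0.6249 0.0429 0.056 ]
t [0.5968 0.0429 0.056 ]
(array([0.63974871, 0.04364768, 0.05392654]), np.float64(0.0015348824880446856)) (array([0.59120475, 0.04442333, 0.05088   ]), np.float64(0.0017607313600444977))
scene [ 322  129   59   86 2978] [321.3 208.6] [0.5162 0.0462 0.075 ]
scene [ 209  184   89   88 3215] [305.2 218.1] [0.5691 0.05   0.075 ]
scene [ 300  260   89   57 1134] [319.2 227.8] [0.5559 0.0937 0.075 ]
top [ 267  212   51   26 1064] [251.4 223.9] [0.5668 0.0456 0.075 ]
top [273 304  48  25 988] [252.1 239.3] [0.5195 0.0441 0.075 ]
```

Everything agrees with the given sizes:

| Item | Measured position | Check |
|---|---|---|
| Stage axis | (0.543, 0.046) | – |
| Cassette | its x axis along about 92.5° in the world | – |
| Vial middle | (0.616, 0.044) | 73 mm from the stage axis |
| Pad top | about 0.072 | – |
| Basin | (0.468, -0.328) | rim radius 0.10 |

Now I'll turn the tool so that its x is along world -x and move over the vial.

The rows are not in the units I measure in: shifts go in shares of 50 mm and turns go in shares of 360 degrees. I convert before sending: -0.0358 m is -0.716, -0.0314 m is -0.628, -0.118 rad is -0.0188.

Call:
{"fn": "tcp_steps", "kwargs": {
  "offsets": [
    [[0,0,0],[0,0,-0.0188],0.085],
    [[0,0,0],[0,0,-0.0188],0.085],
    [[-0.628,-0.716,0],[0,0,0],0.085],
    [[-0.628,-0.716,0],[0,0,0],0.085],
    [[-0.628,-0.716,0],[0,0,0],0.085],
    [[-0.628,-0.716,0],[0,0,0],0.085],
    [[-0.628,-0.716,0],[0,0,0],0.085],
    [[-0.628,-0.716,0],[0,0,0],0.085],
    [[-0.628,-0.716,0],[0,0,0],0.085],
    [[-0.628,-0.716,0],[0,0,0],0.085]
  ],
  "grip_force": 30
}}

```text
clock: 1.1
ee_pos: [0.3948, 0.2917, 0.2498]
eef_rot: [0.004, 1.0, -0.0, -0.0]
force: [1.1, 0.8, -0.2]
opening: 0.0849
grasp_force: 0.0
```

Call:
{"fn": "tcp_steps", "kwargs": {
  "offsets": [
    [[-0.628,-0.716,0],[0,0,0],0.085],
    [[-0.628,-0.716,0],[0,0,0],0.085],
    [[-0.628,-0.716,0],[0,0,0],0.085],
    [[-0.628,-0.716,0],[0,0,0],0.085],
    [[-0.628,-0.716,0],[0,0,0],0.085],
    [[-0.628,-0.716,0],[0,0,0],0.085],
    [[0,0,0],[0,0,0],0.05],
    [[0,0,0],[0,0,0],0.05]
  ]
}}

```text
clock: 1.9
ee_pos: [0.5806, 0.0761, 0.2493]
eef_rot: [0.006, 1.0, 0.0, -0.001]
force: [-0.2, 0.5, -0.7]
opening: 0.0585
grasp_force: 0.0
```

```bash
cat >> h.py <<'E'
from scipy.spatial.transform import Rotation as Ro
def go(p):
    s=ctrl.get_state();R=Ro.from_quat(s['eef_rot']).as_matrix()
    x,y=R[:,0],R[:,1]
    print('tool',s['ee_pos'].round(4),'yaw_y',np.degrees(np.arctan2(y[1],y[0])).round(2),'tilt',R[:,2].round(3),'delta_tool',(R.T@(np.array(p)-s['ee_pos'])).round(4),'open',round(s['opening'],4),'grip',round(s['grasp_force'],1),'t',s['clock'])
E
python3 -c "from h import *; go([.616,.0438,.060])"
```

```text
tool [0.5806 0.0761 0.2493] yaw_y 89.36 tilt [-0.002  0.    -1.   ] delta_tool [-0.036  -0.0319  0.1892] open 0.0585 grip 0.0 t 1.9
```

Converted, 0.04 m is 0.8, -0.036 m is -0.72.

Call:
{"fn": "tcp_steps", "kwargs": {
  "offsets": [
    [[-0.72,-0.64,0],[0,0,0],0.05],
    [[0,0,0.6],[0,0,0],0.05],
    [[0,0,0.8],[0,0,0],0.05],
    [[0,0,0.8],[0,0,0],0.05],
    [[0,0,0.8],[0,0,0],0.05],
    [[0,0,0],[0,0,0],0.05],
    [[0,0,0],[0,0,0],0.05]
  ]
}}

```text
clock: 2.6
ee_pos: [0.6151, 0.0459, 0.1001]
eef_rot: [0.004, 1.0, 0.0, -0.001]
force: [0.7, 0.3, 1.0]
opening: 0.05
grasp_force: 0.0
```

```bash
python3 - <<'E'
from h import *
go([.616,.0438,.060])
a=camrig.snapshot("scene")[170:270,250:370,::-1];b=camrig.snapshot("top")[170:270,193:313,::-1]
f=lambda i:cv2.resize(i,(400,333),interpolation=cv2.INTER_CUBIC)
cv2.imwrite('pics/pre.png',np.hstack([f(a),f(b)]))
E
```

```text
tool [0.6151 0.0459 0.1001] yaw_y 89.57 tilt [-0.002  0.    -1.   ] delta_tool [-0.001  -0.0021  0.04  ] open 0.05 grip 0.0 t 2.6
```

View pics/pre.png

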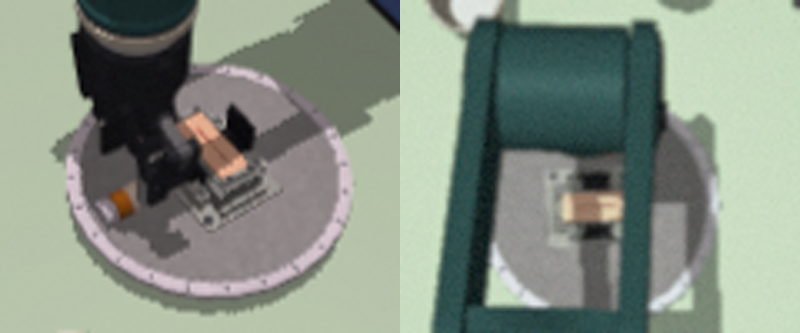

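The picture shows the fingers above the vial in the scene half, with the cap visible at (108,207), and the stage hasn't turned. Next I go down to about 0.061 and close.

Call:
{"fn": "tcp_steps", "kwargs": {
  "offsets": [
    [[-0.02,-0.04,0.3],[0,0,0],0.05],
    [[0,0,0.28],[0,0,0],0.05],
    [[0,0,0.2],[0,0,0],0.05],
    [[0,0,0],[0,0,0],0.05],
    [[0,0,0],[0,0,0],0.05],
    [[0,0,0],[0,0,0],0.035],
    [[0,0,0],[0,0,0],0.03]
  ],
  "grip_force": 25
}}

```text
clock: 3.4
ee_pos: [0.6177, 0.0426, 0.0614]
eef_rot: [0.004, 1.0, -0.0, 0.0]
force: [-0.7, 0.3, -0.2]
opening: 0.0302
grasp_force: 0.0
```

Call:
{"fn": "tcp_steps", "kwargs": {
  "offsets": [
    [[0,0,0],[0,0,0],0.026],
    [[0,0,0],[0,0,0],0.022],
    [[0,0,0],[0,0,0],0.012],
    [[0,0,0],[0,0,0],0.012],
    [[0,0,0],[0,0,0],0.012],
    [[0,0,0],[0,0,0],0.012]
  ]
}}

```text
clock: 4.0
ee_pos: [0.6175, 0.0427, 0.0614]
eef_rot: [0.004, 1.0, -0.0, 0.0]
force: [-1.0, 0.9, 4.2]
opening: 0.021
grasp_force: 24.7
```

Converted, -0.03 m is -0.6, -0.02 m is -0.4.

Call:
{"fn": "tcp_steps", "kwargs": {
  "offsets": [
    [[0,0,-0.2],[0,0,0],0.012],
    [[0,0,-0.4],[0,0,0],0.012],
    [[0,0,-0.6],[0,0,0],0.012],
    [[0,0,-0.6],[0,0,0],0.012],
    [[0,0,-0.6],[0,0,0],0.012],
    [[0,0,-0.6],[0,0,0],0.012],
    [[0,0,0],[0,0,0],0.012],
    [[0,0,0],[0,0,0],0.012]
  ]
}}

```text
clock: 4.8
ee_pos: [0.6175, 0.0427, 0.2119]
eef_rot: [0.004, 1.0, -0.0, 0.001]
force: [-0.3, 0.2, -1.6]
opening: 0.0208
grasp_force: 24.6
```

```bash
python3 - <<'E'
from h import *
go([.468,-.328,.060])
a=camrig.snapshot("scene")[130:270,230:370,::-1];b=camrig.snapshot("top")[170:310,193:333,::-1]
f=lambda i:cv2.resize(i,(400,400),interpolation=cv2.INTER_CUBIC)
cv2.imwrite('pics/lift.png',np.hstack([f(a),f(b)]))
E
```

```text
tool [0.6175 0.0427 0.2119] yaw_y 89.5 tilt [ 0.002 -0.    -1.   ] delta_tool [ 0.1465 -0.372   0.1517] open 0.0208 grip 24.6 t 4.8
```

View pics/lift.png

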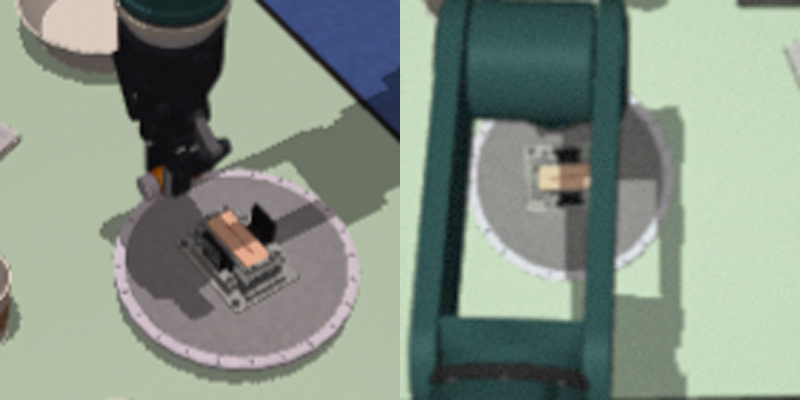

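The vial is held between the pads and the stage hasn't turned. Next I move over the basin.

Converted, -0.0413 m is -0.826, 0.0163 m is 0.326.

Call:
{"fn": "tcp_steps", "kwargs": {
  "offsets": [
    [[0.326,-0.826,0],[0,0,0],0.012],
    [[0.326,-0.826,0],[0,0,0],0.012],
    [[0.326,-0.826,0],[0,0,0],0.012],
    [[0.326,-0.826,0],[0,0,0],0.012],
    [[0.326,-0.826,0],[0,0,0],0.012],
    [[0.326,-0.826,0],[0,0,0],0.012],
    [[0.326,-0.826,0],[0,0,0],0.012],
    [[0.326,-0.826,0],[0,0,0],0.012],
    [[0.326,-0.826,0],[0,0,0],0.012],
    [[0,0,0],[0,0,0],0.012]
  ]
}}

```text
clock: 5.9
ee_pos: [0.465, -0.3322, 0.2096]
eef_rot: [0.007, 1.0, -0.001, -0.001]
force: [0.7, -0.2, 0.5]
opening: 0.0213
grasp_force: 24.7
```

Call:
{"fn": "tcp_steps", "kwargs": {
  "offsets": [
    [[0,0,0.6],[0,0,0],0.012],
    [[0,0,0.8],[0,0,0],0.012],
    [[0,0,0.8],[0,0,0],0.012],
    [[0,0,0.6],[0,0,0],0.012],
    [[0,0,0],[0,0,0],0.012],
    [[0,0,0],[0,0,0],0.012]
  ]
}}

```text
clock: 6.5
ee_pos: [0.4668, -0.3266, 0.0704]
eef_rot: [0.004, 1.0, 0.001, -0.001]
force: [0.5, 0.2, -0.5]
opening: 0.0207
grasp_force: 24.7
```

```bash
python3 - <<'E'
from h import *
go([.468,-.328,.032])
a=camrig.snapshot("scene")[70:170,200:340,::-1];b=camrig.snapshot("top")[203:303,300:440,::-1]
f=lambda i:cv2.resize(i,(400,286),interpolation=cv2.INTER_CUBIC)
cv2.imwrite('pics/bas.png',np.hstack([f(a),f(b)]))
E
```

```text
tool [ 0.4668 -0.3266  0.0704] yaw_y 89.51 tilt [-0.002  0.002 -1.   ] delta_tool [-0.0013 -0.0014  0.0383] open 0.0207 grip 24.7 t 6.5
```

View pics/bas.png

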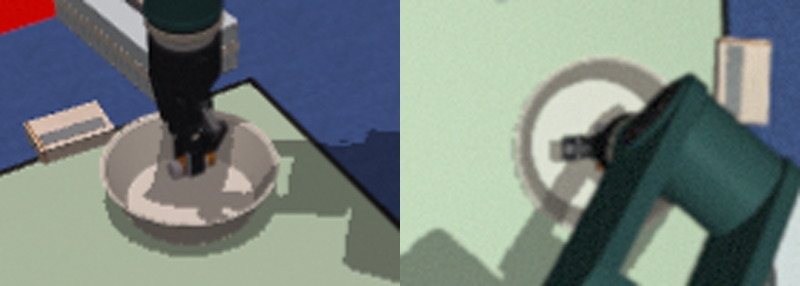

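The vial hangs inside the basin, near its middle and clear of the walls (scene half at (190,165)). I'll lower it to the floor slowly.

Converted, 0.012 m is 0.24, 0.008 m is 0.16.

Call:
{"fn": "tcp_steps", "kwargs": {
  "offsets": [
    [[0,0,0.24],[0,0,0],0.012],
    [[0,0,0.24],[0,0,0],0.012],
    [[0,0,0.16],[0,0,0],0.012],
    [[0,0,0.06],[0,0,0],0.012],
    [[0,0,0],[0,0,0],0.012],
    [[0,0,0],[0,0,0],0.012]
  ]
}}

```text
clock: 7.2
ee_pos: [0.4673, -0.3278, 0.036]
eef_rot: [0.004, 1.0, -0.0, -0.0]
force: [-1.4, 0.2, -0.2]
opening: 0.0208
grasp_force: 24.7
```

Converted, 0.002 m is 0.04, 0.001 m is 0.02.

Call:
{"fn": "tcp_steps", "kwargs": {
  "offsets": [
    [[0,0,0.04],[0,0,0],0.012],
    [[0,0,0.04],[0,0,0],0.012],
    [[0,0,0.02],[0,0,0],0.012],
    [[0,0,0],[0,0,0],0.012],
    [[0,0,0],[0,0,0],0.012]
  ]
}}

```text
clock: 7.7
ee_pos: [0.4673, -0.3277, 0.0311]
eef_rot: [0.004, 1.0, -0.0, -0.0]
force: [-0.6, 0.3, -0.9]
opening: 0.0211
grasp_force: 24.7
```

Converted, 0.001 m is 0.02, 0.0005 m is 0.01.

Call:
{"fn": "tcp_steps", "kwargs": {
  "offsets": [
    [[0,0,0.02],[0,0,0],0.012],
    [[0,0,0.01],[0,0,0],0.012],
    [[0,0,0],[0,0,0],0.012],
    [[0,0,0],[0,0,0],0.024],
    [[0,0,0],[0,0,0],0.028],
    [[0,0,0],[0,0,0],0.034],
    [[0,0,0],[0,0,0],0.04],
    [[0,0,0],[0,0,0],0.046],
    [[0,0,0],[0,0,0],0.05],
    [[0,0,0],[0,0,0],0.05]
  ]
}}

```text
clock: 8.7
ee_pos: [0.4673, -0.3277, 0.0295]
eef_rot: [0.004, 1.0, -0.0, -0.0]
force: [0.3, -0.7, -0.2]
opening: 0.05
grasp_force: 0.0
```

Call:
{"fn": "tcp_steps", "kwargs": {
  "offsets": [
    [[0,0,-0.2],[0,0,0],0.05],
    [[0,0,-0.6],[0,0,0],0.05],
    [[0,0,-0.8],[0,0,0],0.05],
    [[0,0,-0.8],[0,0,0],0.05],
    [[0,0,-0.8],[0,0,0],0.085],
    [[0,0.8,0],[0,0,0],0.085],
    [[0,0.9,0],[0,0,0],0.085],
    [[0,0.9,0],[0,0,0],0.085],
    [[0,0.9,0],[0,0,0],0.085],
    [[0,0,0],[0,0,0],0.085]
  ]
}}

```text
clock: 9.7
ee_pos: [0.4672, -0.1476, 0.1899]
eef_rot: [0.002, 1.0, 0.001, -0.001]
force: [0.1, -0.9, 0.1]
opening: 0.085
grasp_force: 0.0
```

```bash
python3 - <<'E'
from h import *
go([.543,.046,.2])
a=camrig.snapshot("scene");b=camrig.snapshot("top")
cv2.imwrite('pics/s1.png',a[:,:,::-1]);cv2.imwrite('pics/t1.png',b[:,:,::-1])
f=lambda i:cv2.resize(i[...,::-1],(400,286),interpolation=cv2.INTER_CUBIC)
A=np.hstack([f(a[90:170,210:322]),f(b[213:293,315:427])]);B=np.hstack([f(a[180:270,250:376]),f(b[187:277,190:316])])
cv2.imwrite('pics/after.png',np.vstack([A,B]))
E
```

```text
tool [ 0.4672 -0.1476  0.1899] yaw_y 89.72 tilt [-0.002  0.003 -1.   ] delta_tool [-0.0748  0.194  -0.0097] open 0.085 grip 0.0 t 9.7
```

View pics/after.png

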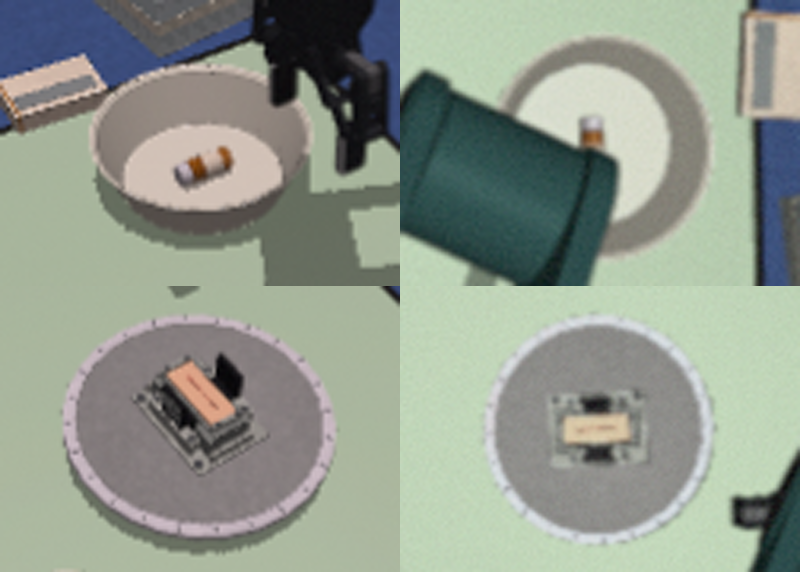

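The vial lies at rest near the middle of the basin floor (scene at (203,165)). The cassette and stage are fully visible in both views, so I'll re-measure the pose.

```bash
python3 - <<'E'
from meas import *
R={}
for n,c,o in(("scene",'s1',(263,180)),("top",'t1',(203,187))):
    im=cv2.imread(f'pics/{c}.png')[o[1]:o[1]+90,o[0]:o[0]+100];u=up(im).astype(int);off=np.array(o)-.42
    m=((u[...,2]-u[...,0]>(22 if n=="top" else 50))&(u[...,2]>150)).astype(np.uint8)
    m=cv2.morphologyEx(m,cv2.MORPH_OPEN,np.ones((5,5)));m=cv2.morphologyEx(m,cv2.MORPH_CLOSE,np.ones((25,25)))
    k,l,st,ce=cv2.connectedComponentsWithStats(m);i=1+st[1:,4].argmax()
    P=np.array([plane(n,p[::-1]/6+off,.071)[:2] for p in np.argwhere(l==i)[::7]])
    r=cv2.minAreaRect(P.astype(np.float32));w,v=np.linalg.eigh(np.cov(P.T));
    R[n]=ce[i]/6+off
    print(n,'pad c',P.mean(0).round(4),'rect',np.round(r[0],4),np.round(r[1],4),'pca',np.degrees(np.arctan2(v[1,1],v[0,1])).round(1)%180)
    # dark tabs
    k,l,st,ce=cv2.connectedComponentsWithStats((u.max(2)<62).astype(np.uint8))
    T=[]
    for i in range(1,k):
        if st[i,4]>300: T.append(ce[i]/6+off);print('  tab',st[i],plane(n,T[-1],.08).round(4))
print('pad3d',two(R['scene'],R['top']))
# tab top (far, -x world tab) : scene top edge corners vs top view
b=up(cv2.imread('pics/t1.png')[217:247,230:275]);
E
```

```text
scene pad c [0.5412 0.0447] rect [0.5411 0.0444] [0.026  0.0622] pca 92.2
  tab [ 322  129   58   86 2935] [0.5189 0.0493 0.08  ]
  tab [ 211  184   86   88 3031] [0.5712 0.0533 0.08  ]
  tab [ 301  260   87   56 1022] [0.5583 0.0964 0.08  ]
top pad c [0.5436 0.0457] rect [0.5436 0.0458] [0.0283 0.0655] pca 91.6
  tab [268 213  48  24 977] [0.5664 0.0453 0.08  ]
  tab [274 305  46  23 868] [0.5196 0.0437 0.08  ]
  tab [ 554  402   46   53 1345] [ 0.4616 -0.0957  0.08  ]
pad3d (array([0.54302691, 0.0460569 , 0.07358337]), np.float64(0.0013007945193406036))
```

Converted, 0.039 m is 0.78, -0.015 m is -0.3, 0.14 rad is 0.0223.

```bash
python3 -c "
from h import *
print(ctrl.get_state()['q'])"
```

```text
[-4.53245399e-01  2.73513568e-01  1.81037916e+00 -5.00596853e-04
  1.05658649e+00 -2.01754377e+00]
```

Call:
{"fn": "tcp_steps", "kwargs": {
  "offsets": [
    [[-0.3,0.78,0],[0,0,0],0.085],
    [[-0.3,0.78,0],[0,0,0],0.085],
    [[-0.3,0.78,0],[0,0,0],0.085],
    [[-0.3,0.78,0],[0,0,0],0.085],
    [[-0.3,0.78,0],[0,0,0],0.085],
    [[0,0,0],[0,0,0.0223],0.085],
    [[0,0,0],[0,0,0.0223],0.085],
    [[0,0,0],[0,0,0.0223],0.085],
    [[0,0,0],[0,0,0.0223],0.085],
    [[0,0,0],[0,0,0.0223],0.085]
  ],
  "grip_force": 60
}}

```text
clock: 10.8
ee_pos: [0.5467, 0.04, 0.1898]
eef_rot: [0.35, 0.937, -0.0, 0.001]
force: [0.5, 0.1, -0.3]
opening: 0.085
grasp_force: 0.0
```

Call:
{"fn": "tcp_steps", "kwargs": {
  "offsets": [
    [[0,0,0],[0,0,0.0223],0.085],
    [[0,0,0],[0,0,0.0223],0.085],
    [[0,0,0],[0,0,0.0223],0.085],
    [[0,0,0],[0,0,0.0223],0.085],
    [[0,0,0],[0,0,0.0223],0.085],
    [[0,0,0],[0,0,0.0207],0.085],
    [[0,0,0],[0,0,0],0.085],
    [[0,0,0],[0,0,0],0.085]
  ]
}}

```text
clock: 11.6
ee_pos: [0.5462, 0.0405, 0.1897]
eef_rot: [0.695, 0.719, 0.0, 0.0]
force: [0.6, 0.6, -0.2]
opening: 0.0848
grasp_force: 0.0
```

```bash
python3 -c "
from h import *
go([.543,.046,.078]);print(ctrl.get_state()['q'])"
```

```text
tool [0.5462 0.0405 0.1897] yaw_y 1.96 tilt [ 0.001 -0.    -1.   ] delta_tool [ 0.0057 -0.0031  0.1117] open 0.0848 grip 0.0 t 11.6
[-5.18824558e-02  3.47764839e-01  1.69580750e+00 -4.13258683e-04
  1.09744923e+00 -8.58395674e-02]
```

Converted, 0.035 m is 0.7, 0.03 m is 0.6.

Call:
{"fn": "tcp_steps", "kwargs": {
  "offsets": [
    [[0.114,-0.062,0.4],[0,0,0],0.085],
    [[0,0,0.7],[0,0,0],0.085],
    [[0,0,0.6],[0,0,0],0.085],
    [[0,0,0.3],[0,0,0],0.085],
    [[0,0,0.16],[0,0,0],0.085],
    [[0,0,0],[0,0,0],0.085],
    [[0,0,0],[0,0,0],0.085],
    [[0,0,0],[0,0,0],0.085]
  ]
}}

```text
clock: 12.4
ee_pos: [0.5433, 0.0471, 0.0826]
eef_rot: [0.696, 0.718, 0.001, 0.001]
force: [-0.2, 0.2, -0.0]
opening: 0.0849
grasp_force: 0.0
```

```bash
python3 - <<'E'
from h import *
go([.543,.046,.078])
f=lambda i:cv2.resize(i[...,::-1],(400,400),interpolation=cv2.INTER_CUBIC)
a=camrig.snapshot("scene");b=camrig.snapshot("top")
cv2.imwrite('pics/g.png',np.hstack([f(a[170:260,268:358]),f(b[187:277,203:293])]))
E
```

```text
tool [0.5433 0.0471 0.0826] yaw_y 1.86 tilt [ 0.002 -0.    -1.   ] delta_tool [-0.0011 -0.0004  0.0046] open 0.0849 grip 0.0 t 12.4
```

View pics/g.png

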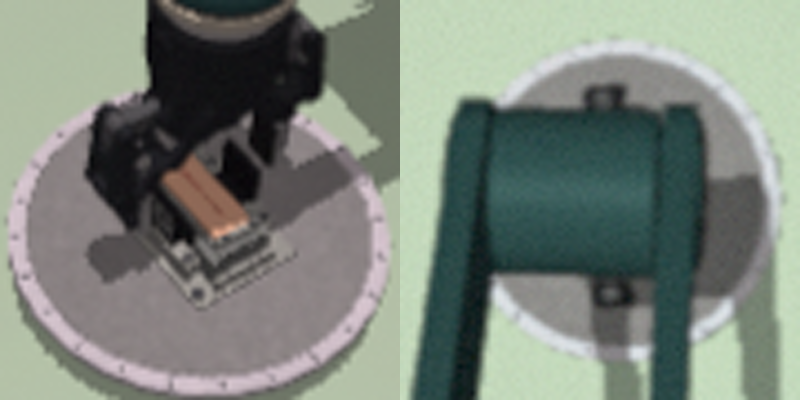

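Both fingers straddle the tabs evenly, the near one at (125,170) and the far one at (275,120) in the scene half. I'll go down the last 4 mm and close in stages.

Converted, 0.004 m is 0.08, -0.001 m is -0.02.

Call:
{"fn": "tcp_steps", "kwargs": {
  "offsets": [
    [[-0.02,0,0.08],[0,0,0],0.085],
    [[0,0,0],[0,0,0],0.08],
    [[0,0,0],[0,0,0],0.075],
    [[0,0,0],[0,0,0],0.07],
    [[0,0,0],[0,0,0],0.066],
    [[0,0,0],[0,0,0],0.066],
    [[0,0,0],[0,0,0],0.066]
  ],
  "grip_force": 50
}}

```text
clock: 13.2
ee_pos: [0.5423, 0.0462, 0.0775]
eef_rot: [0.696, 0.718, -0.0, 0.0]
force: [-0.1, -0.3, 0.1]
opening: 0.0662
grasp_force: 0.0
```

Call:
{"fn": "tcp_steps", "kwargs": {
  "offsets": [
    [[0,0,0],[0,0,0],0.064],
    [[0,0,0],[0,0,0],0.062],
    [[0,0,0],[0,0,0],0.061],
    [[0,0,0],[0,0,0],0.06],
    [[0,0,0],[0,0,0],0.06]
  ]
}}

```text
clock: 13.7
ee_pos: [0.5425, 0.0462, 0.0777]
eef_rot: [0.696, 0.718, 0.0, 0.0]
force: [0.0, 0.7, 3.2]
opening: 0.0601
grasp_force: 3.6
```

```bash
python3 -c "
from h import *
go([.543,.046,.078])"
```

```text
tool [0.5425 0.0462 0.0777] yaw_y 1.83 tilt [ 0. -0. -1.] delta_tool [-0.0003  0.0005 -0.0003] open 0.0601 grip 3.6 t 13.7
```

Call:
{"fn": "tcp_steps", "kwargs": {
  "offsets": [
    [[0,0,0],[0,0,0],0.057],
    [[0,0,0],[0,0,0],0.054],
    [[0,0,0],[0,0,0],0.051],
    [[0,0,0],[0,0,0],0.048],
    [[0,0,0],[0,0,0],0.042],
    [[0,0,0],[0,0,0],0.038],
    [[0,0,0],[0,0,0],0.038],
    [[0,0,0],[0,0,0],0.038],
    [[0,0,0],[0,0,0],0.038]
  ]
}}

```text
clock: 14.6
ee_pos: [0.5421, 0.0462, 0.0792]
eef_rot: [0.696, 0.718, -0.0, 0.0]
force: [-5.8, -0.1, 21.5]
opening: 0.0453
grasp_force: 48.6
```

```bash
python3 -c "
from h import *
go([.543,.046,.078])"
```

```text
tool [0.5421 0.0462 0.0792] yaw_y 1.84 tilt [ 0. -0. -1.] delta_tool [-0.0002  0.0009  0.0012] open 0.0453 grip 48.6 t 14.6
```

Converted, -0.003 m is -0.06, -0.002 m is -0.04.

Call:
{"fn": "tcp_steps", "kwargs": {
  "offsets": [
    [[0,0,-0.04],[0,0,0],0.038],
    [[0,0,-0.06],[0,0,0],0.038],
    [[0,0,-0.06],[0,0,0],0.038],
    [[0,0,0],[0,0,0],0.038]
  ]
}}

```text
clock: 15.0
ee_pos: [0.5423, 0.0462, 0.0855]
eef_rot: [0.696, 0.718, -0.0, -0.0]
force: [-0.5, -0.8, -1.6]
opening: 0.0444
grasp_force: 51.3
```

Call:
{"fn": "tcp_steps", "kwargs": {
  "offsets": [
    [[0,0,-0.2],[0,0,0],0.038],
    [[0,0,-0.24],[0,0,0],0.038],
    [[0,0,-0.24],[0,0,0],0.038],
    [[0,0,-0.3],[0,0,0],0.038],
    [[0,0,-0.3],[0,0,0],0.038],
    [[0,0,-0.24],[0,0,0],0.038],
    [[0,0,-0.16],[0,0,0],0.038],
    [[0,0,0],[0,0,0],0.038],
    [[0,0,0],[0,0,0],0.038],
    [[0,0,0],[0,0,0],0.038]
  ]
}}

```text
clock: 16.0
ee_pos: [0.5417, 0.0462, 0.1689]
eef_rot: [0.696, 0.718, -0.001, -0.0]
force: [-0.5, -0.7, -1.1]
opening: 0.0442
grasp_force: 51.3
```

```bash
python3 - <<'E'
from h import *
go([.543,.046,.078])
f=lambda i:cv2.resize(i[...,::-1],(400,400),interpolation=cv2.INTER_CUBIC)
a=camrig.snapshot("scene")
cv2.imwrite('pics/up.png',np.hstack([f(a[150:260,258:368]),f(a[80:190,210:320])]))
E
```

```text
tool [0.5417 0.0462 0.1689] yaw_y 1.83 tilt [-0.001 -0.    -1.   ] delta_tool [-0.0003  0.0014  0.0909] open 0.0442 grip 51.3 t 16.0
```

View pics/up.png

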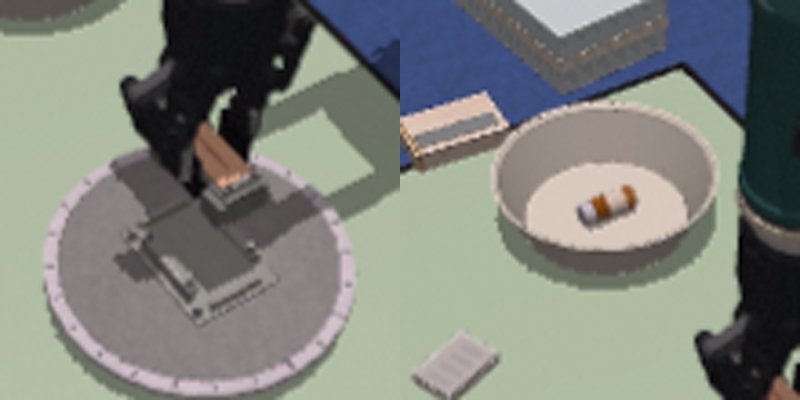

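The cassette is out and level, about 90 mm above the empty cradle. The vial is still lying in the basin. I'll let it settle for half a second and hand in.

Call:
{"fn": "tcp_steps", "kwargs": {
  "offsets": [
    [[0,0,0],[0,0,0],0.038],
    [[0,0,0],[0,0,0],0.038],
    [[0,0,0],[0,0,0],0.038],
    [[0,0,0],[0,0,0],0.038],
    [[0,0,0],[0,0,0],0.038]
  ]
}}

```text
clock: 16.55
ee_pos: [0.5424, 0.0462, 0.1695]
eef_rot: [0.696, 0.718, -0.0, 0.0]
force: [0.7, 0.3, -0.7]
opening: 0.0448
grasp_force: 51.3
```

```bash
python3 -c "
from rig import ctrl, camrig
print(ctrl.job_done())"
```

```text
the job is handed in; nothing more can be done
None
```

I handed the job in at 16.6 s: the vial lies in the basin and the cassette is held level and still about 90 mm above its cradle with both catches squeezed; the hand-in returned no verdict.

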